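# Lock the sprung tilt table level with its key

## Task

The sealant sample table's hinged plate is sprung up at a slant. Take the loose white locking key by its grip, press the plate down with the key's foot until the plate is level and just on its stops, then, still pressing, slide the key's nose fully home under the fixed catch arm (grip against the end of the arm) and let go, so that the key keeps the plate level. Press gently, never more than 35 N on the plate or the catch arm, do not push the plate with the gripper itself, and leave the other things where they are.

Things in the scene. Friction and masses are not known exactly. Their poses are not given: they have to be found in the camera images.
- stand: Rubber foot pad of the tilt table, fixed to the bench, 225 x 225 x 6 mm; origin on the bench. Frame: x from the plate's free edge to its hinge, y along the hinge, z up. On it, on levelling feet, sits a deck with sprung plate and steel catch. The feet are set differently each time: deck, plate and catch stand together up to 12 mm higher or lower than the nominal heights given here; find it by feel.
- under_hinge (a point): Point on the bench below the hinge line, at x = +95 mm, y = 0 of the stand. Hinge line: parallel to the stand's y, 46 mm above the bench (nominal). Aluminium plate: 180 mm along y, centred, 8 mm thick, from 10 mm to 185 mm from the hinge (free edge at stand x = -90 mm). Level, its top is 50 mm above the bench (nominal). Axes as the stand's.
- under_arm (a point): Point on the bench below the free end of the fixed catch arm, stand x = -55, y = -55 mm. The arm runs from here to -y: 44 mm to its post, 20 mm wide (x), underside 62 and top 72 mm above the bench (nominal). A notch in the plate's -y edge, 34 mm wide (x = -55 +-17), 40 mm deep, lets it through. Level plate to arm: 12 mm gap, as thick as the key's foot; plate on its stops: 2 mm more.
- under_home (a point): Point on the bench below the key's home place, stand x = -55, y = -35 mm: the key is home when its grip centre is over this point, its axes parallel to the stand's, its foot flat on the level plate bridging the notch, its nose 30 mm under the catch arm and its grip against the arm's end. It gets there by sliding along -y of the stand, from y = 0 or more (nose clear of the arm).
- plate (a joint): Hinge of the plate, rad: 0 = level, positive = free edge raised. Springs hold it raised at 0.28; hard stops at -0.014, just below level. Pushed at the notch, 150 mm from the hinge, it gives way at 0.5 to 3 N and needs 6 to 11 N at level, after which the stops are felt as a sharp rise of force. It springs back when let go.
- key_grip (a point): Centre of the grip of the loose white locking key, which stands on the bench, 0.15 kg. Grip: 16 mm (key x; pinch across this) by 40 (y) by 50 high. Under it the foot, 54 mm wide (x), 12 thick, reaching 20 mm from the grip centre to key +y and 50 to -y: the nose, its last 10 mm sloping down by 1.5 on top. Grip centre 37 mm above the foot's underside. Nose leads: the key goes home along its -y.
- nozzle_a: bystander: white plastic nozzle standing on the bench, cone 34 mm across, 70 mm high; origin at its underside
- jar: bystander: grey jar with white lid, 54 mm across, 70 mm high; origin at its underside
- spatula: bystander: white-handled spatula lying on the bench, 190 mm long
- cartridge_0: bystander: one of three white sealant cartridges that stand together, 50 mm across, 223 mm high; origin at its underside
There are look-alikes about, which are no part of the job. Leave any green, red or yellow look-alike of the part that bears key_grip alone.

How it is judged:
By the outcome, as a careful person would: the job done as asked, in the order asked, and still so for the second after the job is handed in, with the robot touching nothing.
It also fails if it takes over 64 s, if anything falls off the work surface, if the arm or the gripper's body presses on something with over 40 N, if the wrist force passes 120 N, or if a joint passes its speed limit or range.

## Robot

A 6-joint arm with a two-finger parallel gripper is mounted at the origin on the work surface. World frame = base frame: x ahead of the robot, y to its left, z up, the work surface at z = 0. Lengths are in m, angles in rad, forces in N, time in s.
With the tool pointing down it reaches from about 0.35 to 0.8 m from the base axis. Payload 7.3 kg.
Tool frame: the origin (TCP) lies midway between the tips of the shut fingers; the grasp point (between the pads) lies 19 mm behind it; z points along the fingers, y is the line along which they close (so a half turn about z gives the same grasp; the last joint's range is limited). The gripper opens to 85 mm and grips with 20 to 120 N. Pads are 22 mm wide; open, the fingers measure 114 mm over their backs; the gripper's body (76 mm by 85 mm) begins 54 mm behind the grasp point. The pads swing forward as they close: fully open they stand 13 mm farther back than shut.
Start: joints at [-1.428, 0.342, 1.524, -0, 1.275, -0.146], TCP at [0.15, -0.503, 0.231] pointing down, gripper open.
Joint ranges: [-2.53, 2.53], [-0.77, 2.02], [0.04, 2.7], [-1, 4.14], [0.28, 2.66], [-3.11, 3.11]. Speed limits (rad/s): [2.57, 2.57, 3.14, 3.14, 3.14, 3.14].

## Interface

Orientations are given as a 3x3 rotation matrix whose columns are the frame's x, y, z axes.
In Python, from cell import status, cams, job gives the robot as it stands.
- The arm moves only by the tool carry_out, never from a script. Its argument "plan" is a list that holds one entry, the list of rows, each a list of 4 numbers: the shift along the tool's x, y, z in units of 500 mm (1.0 is 500 mm), then the turn about the tool's z in units of 0.5 rad (1.0 is 0.5 rad). In form: [[[x, y, z, turn], ...]]. A call has 1 to 8 rows; each row is the pose to reach, as a shift and turn from the pose commanded when the call began, along the tool's axes at that moment; what a row does not reach only later rows make up. A row lasts 1/10 s, in which the tool goes at most 50 mm and 8.59 degrees, less where a joint would pass 70% of its speed; a pose out of reach is approached as far as the arm can. A call with a number of a shift or a turn outside -1 to 1 is refused whole. A call with a gripper value outside its range is refused whole. "jaw" is the opening, from 0 (shut) to 1 (fully open), set as the call begins (left out, the last holds). The fingers move at their own pace and stop on an object; "squeeze" is the grip in N (left out, the last holds). Time passes only in rows, so rows that repeat a pose let the fingers close. It gives the time, the measured TCP pose, the force and the opening at its end, in the units of the state.
- status.read_state(): the state, without advancing time (a new reading comes with each control period).
- cams.get_image(name): name is "side" or "top"; returns the picture (480x640x3 uint8, red, green, blue); there is no depth.
- cams.camera_params(name): a dict with "fovy" (degrees; the focal length in pixels is half the picture's height over the tangent of half this angle, whatever the lens; pixels are square), "cx", "cy" (the principal point, pixels), "origin" and "rotation" of the camera in the world. Camera axes: x right, y up, looking along -z (the intrinsics and any distortion apply to the point x, -y, -z); pixel columns grow to the right and rows downward; lengths in m; the calibration is good to about 2 mm. A picture is of the moment at which its call begins. camera_params takes no time and is no camera call.
- job.hand_in(): hands the job in, once; it reports no verdict.
The state is a dict: "time": time; "joints": joint angles; "qvel": joint speeds; "joint_efforts": joint torques, N m; "position": TCP position; "tcp_rot": TCP orientation; "force": force on the tool from outside, world axes, zero at the start; "moment": the same for the moment, N m; "gripper_width": finger opening in m.
Only numpy, scipy, OpenCV 4.12 (cv2) and the standard library are available. Lean on these libraries where they do the work, as an engineer would, in place of code of your own. Each camera call takes 0.05 s, during which the arm holds its last target. There are 200 camera calls.

## Working session

There is one attempt and no reset: what is moved stays moved. The work goes in short steps, Python scripts to look and compute and a tool call to move; the robot and the scene stay as the last step left them, time stands still between calls to the robot, and variables do not carry over. Pictures are saved under pics/ and viewed, on a budget of 10 in all, crops included, one or two more only if the job needs it, and the job is handed in when it is done.

Besides the shell and the picture viewer there is one more tool, called as a command line: name --argument value ..., lists and objects as JSON in quotes. carry_out: Moves the arm, as the interface text tells. Its arguments: {"type":"object","properties":{"plan":{"type":"array","items":{"type":"array","items":{"type":"array","items":{"type":"number","minimum":-1,"maximum":1}}}},"jaw":{"type":"number"},"squeeze":{"type":"number"}},"required":["plan"]}

```bash
mkdir -p pics; ls; python3 - <<'E'
from cell import status,cams,job
import cv2,numpy as np
np.set_printoptions(precision=4,suppress=True)
for n in("side","top"):
    im=cams.get_image(n); cv2.imwrite(f"pics/{n}0.png",im[...,::-1]); print(n,cams.camera_params(n))
s=status.read_state(); print(s)
E
```

```text
pics
side {'fovy': 52.340587615392906, 'cx': 313.4824910694595, 'cy': 233.7510929721649, 'origin': array([ 0.4058, -0.8815,  0.8921]), 'rotation': array([[ 0.9895,  0.0825, -0.1185],
       [-0.1431,  0.668 , -0.7303],
       [ 0.0189,  0.7396,  0.6728]])}
top {'fovy': 44.697893619448664, 'cx': 318.9369136189026, 'cy': 242.10841830221636, 'origin': array([0.3691, 0.0213, 1.375 ]), 'rotation': array([[-0.0163,  0.9926, -0.12  ],
       [-0.9999, -0.0169, -0.0039],
       [-0.0059,  0.1199,  0.9928]])}
{'time': 0.1, 'joints': array([-1.428 ,  0.3427,  1.5249,  0.    ,  1.2754, -0.146 ]), 'qvel': array([-0.0002, -0.0013, -0.0026,  0.0004, -0.0011, -0.0004]), 'joint_efforts': array([  0.001 , -43.4449, -24.6491,  -0.0002,   0.0047,   0.    ]), 'position': array([ 0.1495, -0.5029,  0.2307]), 'tcp_rot': array([[ 0.9586,  0.2848, -0.0002],
       [ 0.2848, -0.9586,  0.0014],
       [ 0.0002, -0.0014, -1.    ]]), 'force': array([-0.0934, -0.5154, -0.1874]), 'moment': array([-0.0132, -0.0242,  0.0011]), 'gripper_width': 0.08545341280904017}
```

View pics/side0.png

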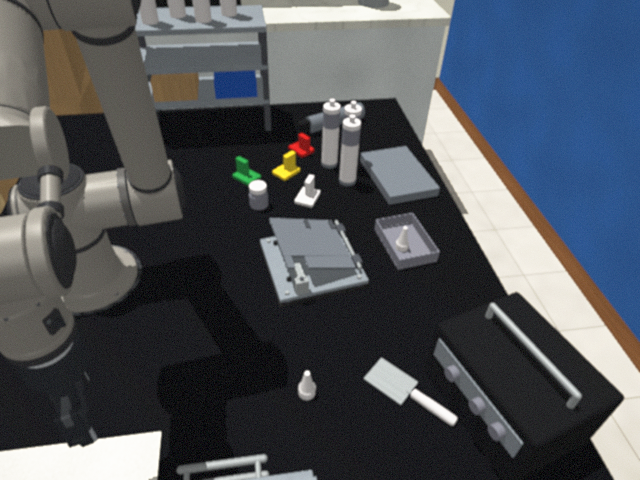

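View pics/top0.png

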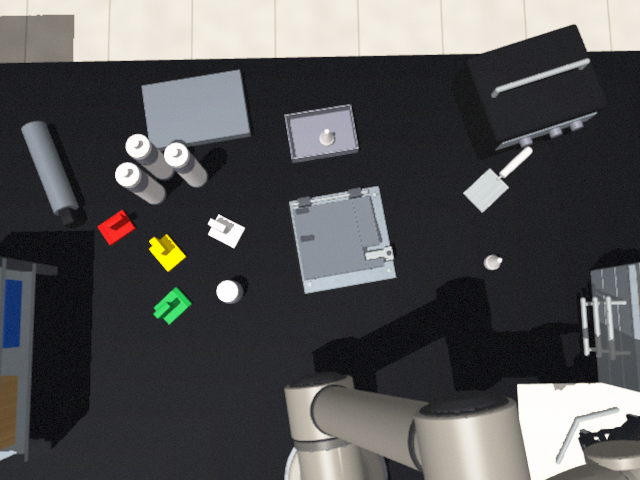

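Candidates in top view: white key (226,231); look-alikes red (115,228), yellow (167,252), green (172,305); other white things are the jar (229,291), the nozzles (492,262) and (327,137), and the cartridges (150,165). I choose the white one at (226,231), which is (309,192) in the side view. The stand is at (343,240), with its catch at (378,253). Next is a close crop.

```bash
python3 - <<'E'
import cv2,numpy as np
t=cv2.imread("pics/top0.png");s=cv2.imread("pics/side0.png")
def c(im,x,y,w,h,k): return cv2.resize(im[y:y+h,x:x+w],None,fx=k,fy=k,interpolation=cv2.INTER_CUBIC)
# row1: key top (50x37 x8), key side ; row2: stand top, stand side
r1=np.hstack([c(t,201,211,50,35,8),c(s,284,172,50,35,8)])
r2=np.hstack([c(t,283,182,125,115,3.2)[:,:400],c(s,255,212,125,95,3.2)[:,:400] if 0 else c(s,255,200,125,115,3.2)[:,:400]])
o=np.vstack([r1[:, :800][:232],r2[:, :800]])if 0 else None
print(r1.shape,r2.shape)
cv2.imwrite("pics/crop1.png",np.vstack([r1[:230],r2[:368]]))
E
```

```text
(280, 800, 3) (368, 800, 3)
```

View pics/crop1.png

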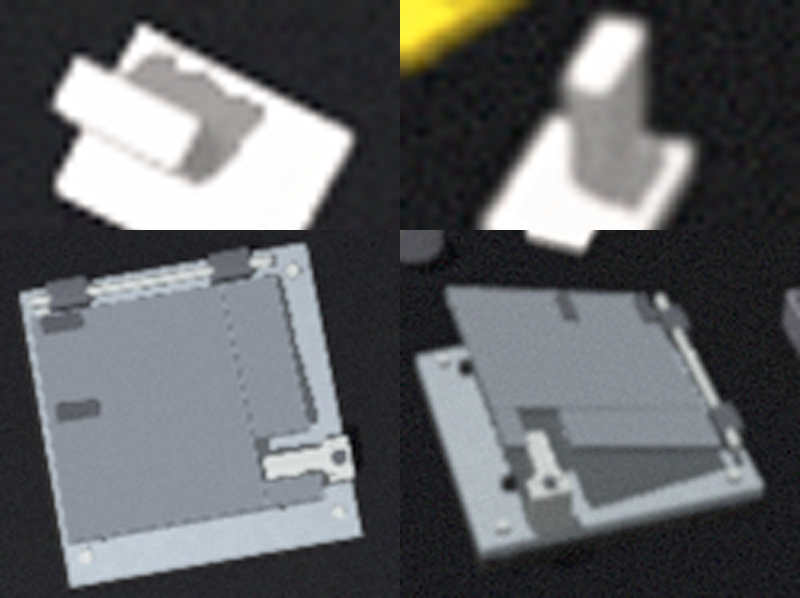

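The crop confirms it: white key, with its grip toward the upper left and its nose to the lower right in the top view. In the stand crop (3.2x), the arm tip is around (264,469) in the top view and (537,432) in the side view. Now I fit the poses.

```bash
cat > h.py <<'E'
import numpy as np,cv2
from scipy.optimize import least_squares,minimize
from cell import cams
np.set_printoptions(precision=4,suppress=True)
P={n:cams.camera_params(n) for n in("side","top")}
def proj(n,p):
    c=P[n]; q=(np.atleast_2d(p)-c["origin"])@np.array(c["rotation"]); f=240/np.tan(np.radians(c["fovy"]/2))
    return np.c_[c["cx"]+f*q[:,0]/-q[:,2], c["cy"]-f*q[:,1]/-q[:,2]]
def Rz(a): return np.array([[np.cos(a),-np.sin(a),0],[np.sin(a),np.cos(a),0],[0,0,1]])
def box(x0,x1,y0,y1,z0,z1): return np.array([[x,y,z] for x in(x0,x1) for y in(y0,y1) for z in(z0,z1)])
KEY=[box(-.027,.027,-.05,.02,-.037,-.025),box(-.008,.008,-.02,.02,-.025,.025)]
def keymask(n,pos,yaw,k=4,roi=None):
    m=np.zeros((480*k,640*k),np.uint8)
    for b in KEY:
        q=(proj(n,b@Rz(yaw).T+pos)+.5)*k
        cv2.fillConvexPoly(m,cv2.convexHull(q.astype(np.float32)).astype(np.int32),255)
    return cv2.resize(m,(640,480),interpolation=cv2.INTER_AREA)/255.
E
python3 - <<'E'
from h import *
obs={}
for n,(x,y,w,h) in dict(top=(201,207,50,48),side=(288,170,40,42)).items():
    im=cv2.imread(f"pics/{n}0.png").astype(float)
    g=im.min(2); sat=im.max(2)-g
    m=np.zeros((480,640)); m[y:y+h,x:x+w]=((np.clip((g-45)/80,0,1))*(sat<60))[y:y+h,x:x+w]
    obs[n]=m; print(n,m.sum())
def cost(p): return sum(((keymask(n,[p[0],p[1],.037],p[2])-obs[n])**2).sum() for n in obs)
f=583.7
# start from ground guess
from itertools import product
best=min(((cost([x,y,a]),x,y,a) for x in np.arange(.35,.46,.01) for y in np.arange(.18,.32,.01) for a in np.radians([-50,-40,-30,-20,-10])))
print(best)
r=minimize(cost,best[1:],method="Nelder-Mead",options=dict(initial_simplex=np.array(best[1:])+np.array([[0,0,0],[.006,0,0],[0,.006,0],[0,0,.15]])))
print("key",r.x,np.degrees(r.x[2]),r.fun)
# stand
tp=lambda u,v:(283+u/3.2-.35,182+(v-230)/3.2-.35); sp=lambda u,v:(255+(u-400)/3.2-.35,200+(v-230)/3.2-.35)
def pl(d,y,a,dz): # plate top point d from hinge
    return [.095-d*np.cos(a)-.004*np.sin(a)*-1*-1,y,.046+dz+d*np.sin(a)+.004*np.cos(a)]
def pts(dz,a):
    return np.array([[-.065,-.055,.072+dz],[-.045,-.055,.072+dz],[-.055,-.055,.072+dz],
      pl(.185,.09,a,dz),pl(.185,-.09,a,dz),pl(.01,.09,a,dz),pl(.133,-.05,a,dz),pl(.133,-.09,a,dz)])
T={0:(266,482),1:(262,458),3:(70,542),4:(324,498),6:(263,440)}
S={0:(527,432),1:(545,430),3:(447,289),4:(513,446),6:(566,408),7:(572,445)}
def res(p,full=False):
    w=pts(p[3],p[4])@Rz(p[2]).T+[p[0],p[1],0]
    o={(n,i):proj(n,w[i])[0]-f(*D[i]) for n,D,f in(("top",T,tp),("side",S,sp)) for i in D}
    if full:
        for k,v in o.items(): print(k,v)
    return np.r_[np.array(list(o.values())).ravel(),(p[4]-.28)/.01,p[3]/.01]
r=least_squares(res,[.42,-.02,.16,0,.28],loss="soft_l1"); res(r.x,1); p=r.x
print("stand",p,np.degrees(p[2]))
for n,q in dict(arm=[-.055,-.055,.072],home=[-.055,-.035,0],stage=[-.055,.005,0]).items(): print(n,Rz(p[2])@q+[p[0],p[1],0])
# check: deck quad
E
```

```text
top 790.55
side 519.5125
(np.float64(2435.4257280252787), np.float64(0.44000000000000006), np.float64(0.3200000000000001), np.float64(-0.17453292519943295))
key [0.4403 0.3158 0.0005] 0.030376479324335924 2414.337362012207
('top', 0) [ 0.617  -0.5343]
('top', 1) [ 0.2245 -1.7241]
('top', 3) [-0.442  -0.3747]
('top', 4) [ 0.6914 -1.0208]
('top', 6) [-2.7369 -1.1926]
('side', 0) [-2.7196  0.8928]
('side', 1) [-0.2018 -0.1912]
('side', 3) [-0.5417 -0.4801]
('side', 4) [-2.4503  0.0696]
('side', 6) [-2.8832  0.0469]
('side', 7) [0.1919 0.242 ]
stand [ 0.5409 -0.0152  0.1603 -0.0083  0.2777] 9.186797276612655
arm [ 0.4954 -0.0783  0.072 ]
home [ 0.4922 -0.0585  0.    ]
stage [ 0.4858 -0.019   0.    ]
```

```bash
python3 - <<'E'
from h import *
obs={}
for n,(x,y,w,h) in dict(top=(201,207,50,48),side=(288,170,40,42)).items():
    im=cv2.imread(f"pics/{n}0.png").astype(float)
    g=im.min(2); sat=im.max(2)-g
    m=np.zeros((480,640)); m[y:y+h,x:x+w]=((np.clip((g-45)/80,0,1))*(sat<60))[y:y+h,x:x+w]
    obs[n]=m
def cost(p): return sum(((keymask(n,[p[0],p[1],.037],p[2],2)-obs[n])**2).sum() for n in obs)
best=min(((cost([x,y,a]),x,y,a) for x in np.arange(.5,.62,.015) for y in np.arange(.2,.32,.015) for a in np.radians([-50,-35,-20,-5])))
print(best)
r=minimize(cost,best[1:],method="Nelder-Mead",options=dict(initial_simplex=np.array(best[1:])+np.array([[0,0,0],[.006,0,0],[0,.006,0],[0,0,.15]])))
print("key",r.x,np.degrees(r.x[2]),r.fun)
a=[]
for n,(x,y,w,h) in dict(top=(201,207,50,40),side=(284,172,50,40)).items():
    im=cv2.imread(f"pics/{n}0.png")[y:y+h,x:x+w]; im=cv2.resize(im,None,fx=8,fy=8,interpolation=cv2.INTER_CUBIC)
    for b in KEY:
        q=(proj(n,b@Rz(r.x[2]).T+[r.x[0],r.x[1],.037])-[x,y]+.5)*8
        cv2.polylines(im,[cv2.convexHull(q.astype(np.float32)).astype(int)],1,(0,0,255))
    a.append(im)
cv2.imwrite("pics/kfit.png",np.hstack(a))
# stand refinement overlay
p=[.5409,-.0152,.1603,-.0083,.2777]
E
```

```text
(np.float64(122.8755146458093), np.float64(0.5750000000000001), np.float64(0.26000000000000006), np.float64(-0.6108652381980153))
key [ 0.5728  0.2588 -0.4922] -28.202102293246725 35.57814248125721
```

View pics/kfit.png

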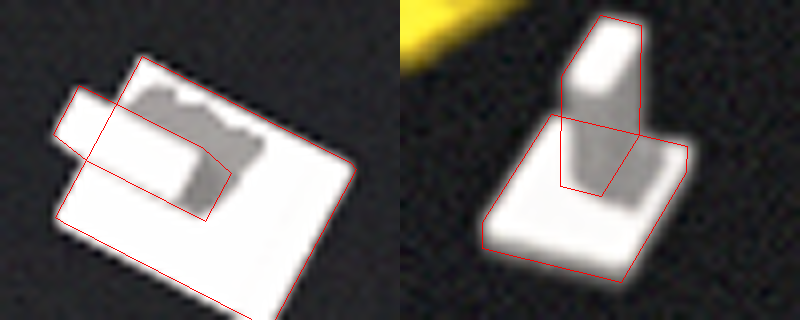

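The overlay fits well in both views: key at (0.573, 0.259), yaw -28.2°. I'll write a helper for the move numbers, then go above the key.

```bash
cat >> h.py <<'E'
def units(tx,ty,tz,yawdeg=None):
    from cell import status
    s=status.read_state(); R=np.array(s["tcp_rot"]); d=np.array([tx,ty,tz])-s["position"]
    cur=np.degrees(np.arctan2(R[1,1],R[0,1])); t=0 if yawdeg is None else -np.radians(yawdeg-cur)
    print("t",s["time"],"pos",s["position"],"yaw",cur,"F",s["force"],"w",s["gripper_width"],"j",s["joints"])
    print("row",np.r_[R.T@d/.5,t/.5])
def ground(n,u,v,z=0):
    c=P[n]; f=240/np.tan(np.radians(c["fovy"]/2)); d=np.array(c["rotation"])@[(u-c["cx"])/f,-(v-c["cy"])/f,-1]
    o=np.array(c["origin"]); return o+d*(z-o[2])/d[2]
E
python3 - <<'E'
from h import *
units(.42,-.13,.231,-28.2)
print(ground("top",205,183),ground("top",180,150,.2),ground("side",349,184))
E
```

```text
t 0.1 pos [ 0.1495 -0.5029  0.2307] yaw -73.4555054581351 F [-0.0934 -0.5154 -0.1874] w 0.08545341280904017 j [-1.428   0.3427  1.5249  0.      1.2754 -0.146 ]
row [ 0.731  -0.5609  0.0003 -1.5797]
[0.6831 0.2983 0.    ] [0.708  0.3103 0.2   ] [0.7034 0.2976 0.    ]
```

carry_out --plan '[[[0.73, -0.56, 0, -1], [0.73, -0.56, 0, -1], [0.73, -0.56, 0, -1], [0.73, -0.56, 0, -1], [0.73, -0.56, 0, -1], [0.73, -0.56, 0, -1], [0.73, -0.56, 0, -1], [0.73, -0.56, 0, -1]]]' --jaw 1

```text
time: 0.9
position: [0.3851, -0.1776, 0.2312]
tcp_rot: [[0.705, 0.709, -0.0], [0.709, -0.705, -0.0], [-0.0, 0.0, -1.0]]
force: [1.4, -1.0, 0.2]
gripper_width: 0.0849
```

carry_out --plan '[[[0, 0, 0, 0], [0, 0, 0, 0]]]'

```text
time: 1.1
position: [0.3847, -0.1784, 0.2311]
tcp_rot: [[0.702, 0.712, -0.001], [0.712, -0.702, -0.0], [-0.001, -0.0, -1.0]]
force: [0.4, 0.6, 0.8]
gripper_width: 0.0856
```

```bash
python3 -c "
from h import *
units(.5728,.2588,.16,-28.2)"
```

```text
t 1.1 pos [ 0.3847 -0.1784  0.2311] yaw -44.59127534862952 F [0.4202 0.6341 0.7699] w 0.08564415751825419 j [-0.615   0.1568  1.7772 -0.0005  1.2081  0.1634]
row [ 0.8868 -0.346   0.1418 -0.5722]
```

carry_out --plan '[[[0.887, -0.346, 0, -0.572], [0.887, -0.346, 0, -0.572], [0.887, -0.346, 0, -0.572], [0.887, -0.346, 0, -0.572], [0.887, -0.346, 0, -0.572], [0.887, -0.346, 0, -0.572], [0.887, -0.346, 0, -0.572], [0.887, -0.346, 0, -0.572]]]'

```text
time: 1.9
position: [0.5451, 0.1869, 0.231]
tcp_rot: [[0.479, 0.878, -0.0], [0.878, -0.479, -0.001], [-0.001, 0.0, -1.0]]
force: [1.3, -1.2, 1.3]
gripper_width: 0.0853
```

```bash
python3 -c "
from h import *
units(.5728,.2588,.15,-28.2)"
```

```text
t 1.9 pos [0.5451 0.1869 0.231 ] yaw -28.59174552430751 F [ 1.2616 -1.1775  1.3145] w 0.08532977445346115 j [ 0.1978  0.437   1.3783 -0.0007  1.3266  0.697 ]
row [ 0.1529 -0.0201  0.1619 -0.0137]
```

carry_out --plan '[[[0.15, -0.02, 0.16, 0], [0.15, -0.02, 0.16, 0], [0.15, -0.02, 0.16, 0], [0.15, -0.02, 0.16, 0], [0.15, -0.02, 0.16, 0]]]'

```text
time: 2.4
position: [0.5717, 0.2561, 0.1524]
tcp_rot: [[0.478, 0.879, 0.001], [0.879, -0.478, -0.0], [0.0, 0.001, -1.0]]
force: [0.1, 0.6, 0.2]
gripper_width: 0.085
```

```bash
python3 -c "
from h import *
im=cams.get_image('side'); tp=cams.get_image('top')
a=[cv2.resize(i[y:y+120,x:x+160,::-1],None,fx=2.5,fy=2.5,interpolation=cv2.INTER_CUBIC) for i,x,y in((im,230,110),(tp,150,160))]
cv2.imwrite('pics/hover.png',np.hstack(a))
units(.5728,.2588,.026,-28.2)"
```

```text
t 2.5 pos [0.5719 0.2564 0.1534] yaw -28.543946650367204 F [0.7462 0.8045 0.436 ] w 0.08562387147999657 j [ 0.2995  0.5904  1.3381 -0.0005  1.2099  0.7978]
row [ 0.0047 -0.0013  0.2549 -0.012 ]
```

View pics/hover.png

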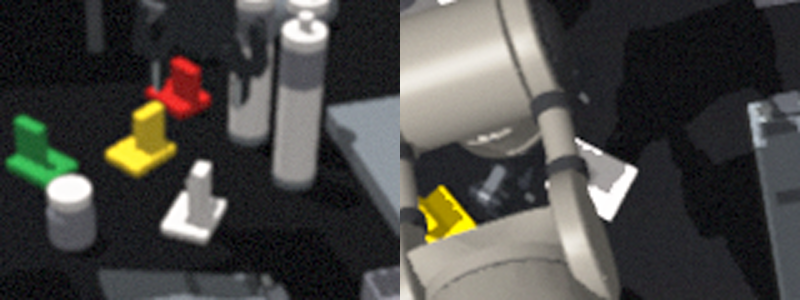

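```bash
python3 -c "
from h import *
print((proj('side',[.5719,.2564,.1534+.013])-[230,110])*2.5)"
```

```text
[[197.5256  93.1257]]
```

carry_out --plan '[[[0.005, -0.001, 0.1, -0.012], [0.005, -0.001, 0.18, -0.012], [0.005, -0.001, 0.25, -0.012], [0.005, -0.001, 0.25, -0.012], [0.005, -0.001, 0.25, -0.012]]]'

```text
time: 3.0
position: [0.5725, 0.2599, 0.028]
tcp_rot: [[0.472, 0.882, 0.002], [0.882, -0.472, 0.0], [0.001, 0.001, -1.0]]
force: [-0.4, 0.2, 1.1]
gripper_width: 0.0852
```

The hover picture shows the fingers at crop (155,95) and (240,100), centred over the white key's grip at (200,170) as predicted. Closing on it now.

carry_out --plan '[[[0, 0, 0, 0], [0, 0, 0, 0], [0, 0, 0, 0], [0, 0, 0, 0], [0, 0, 0, 0], [0, 0, 0, 0], [0, 0, 0, 0], [0, 0, 0, 0]]]' --jaw 0 --squeeze 90

```text
time: 3.8
position: [0.572, 0.2606, 0.0269]
tcp_rot: [[0.471, 0.882, 0.001], [0.882, -0.471, 0.0], [0.001, 0.001, -1.0]]
force: [-0.3, -0.1, 5.9]
gripper_width: 0.0149
```

carry_out --plan '[[[0, 0, 0, 0], [0, 0, -0.04, 0], [0, 0, -0.12, 0], [0, 0, -0.2, 0], [0, 0, -0.24, 0], [0, 0, -0.24, 0]]]'

```text
time: 4.4
position: [0.5731, 0.2611, 0.1494]
tcp_rot: [[0.47, 0.882, 0.006], [0.882, -0.47, 0.002], [0.004, 0.004, -1.0]]
force: [0.3, -0.0, -1.0]
gripper_width: 0.0149
```

```bash
python3 -c "
from h import *
units(.485,-.015,.148,9.2)"
```

```text
t 4.4 pos [0.5731 0.2611 0.1494] yaw -28.066343032174526 F [ 0.3241 -0.0079 -1.0074] w 0.0149060775362725 j [ 0.3059  0.5978  1.3364 -0.0001  1.2014  0.7957]
row [-0.5701  0.1043  0.0009 -1.3008]
```

carry_out --plan '[[[-0.05, 0, -0.04, -0.1], [-0.14, 0.02, -0.06, -0.35], [-0.23, 0.04, -0.06, -0.6], [-0.32, 0.06, -0.06, -0.8], [-0.41, 0.08, -0.06, -1], [-0.5, 0.1, -0.06, -1], [-0.57, 0.104, -0.06, -1], [-0.57, 0.104, -0.06, -1]]]'

```text
time: 5.2
position: [0.4808, -0.0185, 0.1744]
tcp_rot: [[-0.006, 1.0, -0.005], [1.0, 0.006, -0.0], [-0.0, -0.005, -1.0]]
force: [-0.2, 0.6, -0.3]
gripper_width: 0.0148
```

carry_out --plan '[[[0, 0, 0, -0.15], [0, 0, 0, -0.3], [0, 0, 0, -0.3], [0, 0, 0, -0.3]]]'

```text
time: 5.6
position: [0.4829, -0.0149, 0.1753]
tcp_rot: [[-0.158, 0.987, -0.002], [0.987, 0.158, 0.0], [0.001, -0.002, -1.0]]
force: [-0.8, -0.6, -1.2]
gripper_width: 0.015
```

```bash
python3 -c "
from h import *
im=cams.get_image('side')
cv2.imwrite('pics/over.png',cv2.resize(im[150:320,230:400,::-1],(595,595),interpolation=cv2.INTER_CUBIC))
cv2.imwrite('pics/over_full.png',im[...,::-1])
units(.485,-.015,.148,9.2)"
```

```text
t 5.65 pos [ 0.483  -0.015   0.1755] yaw 9.095105840958327 F [-0.612   0.6098 -0.5374] w 0.014781659560410176 j [-0.1897  0.323   1.7197  0.      1.1004 -0.3485]
row [-0.0007  0.004   0.0549 -0.0037]
```

View pics/over.png

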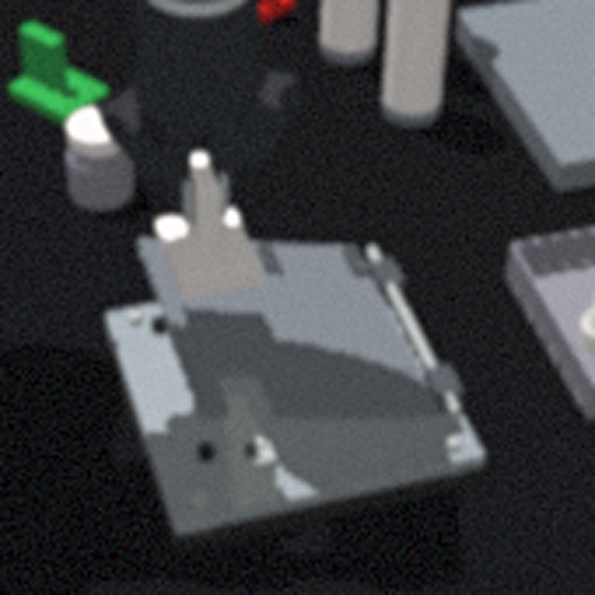

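```bash
python3 - <<'E'
from h import *
tp=lambda u,v:np.array((283+u/3.2-.35,182+(v-230)/3.2-.35)); sp=lambda u,v:np.array((255+(u-400)/3.2-.35,200+(v-230)/3.2-.35)); s2=lambda u,v:np.array((230+u/3.5-.35,150+v/3.5-.35))
obs=[("top",(1,1),tp(20,295)),("top",(1,-1),tp(305,243)),("top",(-1,-1),tp(362,535)),("top",(-1,1),tp(72,588)),
("side",(-1,1),s2(105,315)),("side",(-1,-1),s2(180,522)),("side",(1,-1),s2(485,450)),("side",(-1,1),sp(416,355)),("side",(-1,-1),sp(481,548))]
def res(p):
    return np.concatenate([proj(n,Rz(p[2])@[a*p[3],b*p[5],p[4]]+[p[0],p[1],0])[0]-o for n,(a,b),o in obs])
r=least_squares(res,[.54,-.015,.16,.11,.02,.11],loss="soft_l1"); p=r.x
print("deck",p,np.degrees(p[2])); print(res(p).reshape(-1,2))
for n,q in dict(armtip=[-.055,-.055,.072],home=[-.055,-.035,0],stage=[-.055,.005,0]).items(): print(n,Rz(p[2])@q+[p[0],p[1],0])
yw=np.radians(9.1); k=np.array([.483,-.015,.1856])-.0015*np.array([-np.sin(yw),np.cos(yw),0])
print("nose bottom pred",proj("side",np.array([[-.027,-.05,-.037],[.027,-.05,-.037]])@Rz(yw).T+k),"seen",s2(187,298),s2(268,278))
# arm tip seen in the earlier pictures -> triangulate
a=tp(264,469);b=sp(536,431)
f=least_squares(lambda w:np.r_[proj("top",w)[0]-a,proj("side",w)[0]-b],[.495,-.078,.07]);print("armtip tri",f.x,f.fun)
E
```

```text
deck [ 0.5401 -0.0272  0.167   0.1086  0.0232  0.1062] 9.566722009606373
[[ 0.0145 -0.3046]
 [-0.408  -0.3128]
 [ 0.0025 -1.0502]
 [ 0.334  -0.8128]
 [-0.5281 -0.8265]
 [-0.943   0.2429]
 [-0.7315  0.5846]
 [-0.5281  0.111 ]
 [ 0.173   0.0107]]
armtip [ 0.495  -0.0906  0.072 ]
home [ 0.4917 -0.0708  0.    ]
stage [ 0.485  -0.0314  0.    ]
nose bottom pred [[281.4407 235.0826]
 [304.4326 230.6307]] seen [283.0786 234.7929] [306.2214 229.0786]
armtip tri [ 0.4961 -0.0774  0.0633] [-0.006  -1.1331 -1.1747  0.174 ]
```

Two independent fits put the arm tip at (0.4955, -0.078) and the deck about 8 mm lower than nominal. In the picture the foot hangs over the plate at crop (212,265) with the nose clear of the arm. Next: shift 2 mm in stand x and descend.

carry_out --plan '[[[0, 0.004, 0.03, -0.005], [0, 0.004, 0.07, -0.005], [0, 0.004, 0.1, -0.005], [0, 0.004, 0.115, -0.005], [0, 0.004, 0.13, -0.005], [0, 0.004, 0.145, -0.005], [0, 0.004, 0.145, -0.005]]]'

```text
time: 6.35
position: [0.4856, -0.0151, 0.1035]
tcp_rot: [[-0.162, 0.987, 0.0], [0.987, 0.162, -0.0], [-0.0, 0.0, -1.0]]
force: [0.6, 0.4, 1.7]
gripper_width: 0.0151
```

carry_out --plan '[[[0, 0, 0.008, 0], [0, 0, 0.016, 0], [0, 0, 0.024, 0], [0, 0, 0.024, 0]]]'

```text
time: 6.75
position: [0.4852, -0.0152, 0.0915]
tcp_rot: [[-0.162, 0.987, -0.0], [0.987, 0.162, -0.0], [-0.0, -0.0, -1.0]]
force: [-1.0, -0.4, 3.6]
gripper_width: 0.0151
```

carry_out --plan '[[[0, 0, 0.006, 0], [0, 0, 0.012, 0], [0, 0, 0.018, 0], [0, 0, 0.018, 0]]]'

```text
time: 7.15
position: [0.4851, -0.0152, 0.0824]
tcp_rot: [[-0.162, 0.987, -0.001], [0.987, 0.162, -0.0], [0.0, -0.001, -1.0]]
force: [-2.0, -0.4, 5.4]
gripper_width: 0.0149
```

carry_out --plan '[[[0, 0, 0.004, 0], [0, 0, 0.008, 0], [0, 0, 0.008, 0]]]'

```text
time: 7.45
position: [0.485, -0.0151, 0.0786]
tcp_rot: [[-0.162, 0.987, -0.001], [0.987, 0.162, -0.0], [0.0, -0.001, -1.0]]
force: [-2.2, -0.3, 5.9]
gripper_width: 0.0146
```

carry_out --plan '[[[0, 0, 0.003, 0], [0, 0, 0.006, 0], [0, 0, 0.006, 0]]]'

```text
time: 7.75
position: [0.485, -0.0152, 0.0757]
tcp_rot: [[-0.162, 0.987, -0.001], [0.987, 0.162, -0.0], [-0.0, -0.001, -1.0]]
force: [-2.6, -1.5, 5.4]
gripper_width: 0.0151
```

carry_out --plan '[[[0, 0, 0.003, 0], [0, 0, 0.006, 0], [0, 0, 0.006, 0]]]'

```text
time: 8.05
position: [0.485, -0.0152, 0.0728]
tcp_rot: [[-0.162, 0.987, -0.001], [0.987, 0.162, -0.0], [0.0, -0.001, -1.0]]
force: [-2.7, -1.3, 5.9]
gripper_width: 0.0152
```

carry_out --plan '[[[0, 0, 0.002, 0], [0, 0, 0.004, 0], [0, 0, 0.004, 0]]]'

```text
time: 8.35
position: [0.485, -0.0152, 0.0708]
tcp_rot: [[-0.162, 0.987, -0.001], [0.987, 0.162, -0.0], [-0.0, -0.001, -1.0]]
force: [-3.0, -0.8, 5.7]
gripper_width: 0.015
```

carry_out --plan '[[[0, 0, 0.002, 0], [0, 0, 0.002, 0]]]'

```text
time: 8.55
position: [0.485, -0.0151, 0.0699]
tcp_rot: [[-0.162, 0.987, -0.001], [0.987, 0.162, -0.0], [0.0, -0.001, -1.0]]
force: [-2.3, -0.2, 6.8]
gripper_width: 0.015
```

carry_out --plan '[[[0, 0, 0.002, 0], [0, 0, 0.002, 0]]]'

```text
time: 8.75
position: [0.485, -0.0152, 0.0691]
tcp_rot: [[-0.162, 0.987, -0.0], [0.987, 0.162, -0.0], [-0.0, -0.0, -1.0]]
force: [-5.4, -0.8, 9.8]
gripper_width: 0.0149
```

carry_out --plan '[[[0, 0, 0.002, 0], [0, 0, 0.002, 0]]]'

```text
time: 8.95
position: [0.485, -0.0152, 0.0682]
tcp_rot: [[-0.162, 0.987, -0.0], [0.987, 0.162, -0.0], [-0.0, -0.0, -1.0]]
force: [-5.2, -0.8, 10.1]
gripper_width: 0.0149
```

carry_out --plan '[[[0, 0, 0.002, 0], [0, 0, 0.002, 0]]]'

```text
time: 9.15
position: [0.485, -0.0152, 0.0677]
tcp_rot: [[-0.162, 0.987, -0.0], [0.987, 0.162, -0.0], [-0.0, -0.0, -1.0]]
force: [-6.7, 0.3, 15.2]
gripper_width: 0.015
```

carry_out --plan '[[[0, 0, 0.002, 0], [0, 0, 0.002, 0]]]'

```text
time: 9.35
position: [0.485, -0.0152, 0.0675]
tcp_rot: [[-0.162, 0.987, 0.0], [0.987, 0.162, -0.0], [-0.0, 0.0, -1.0]]
force: [-9.6, -0.1, 22.8]
gripper_width: 0.0148
```

Stops felt: force went 10 → 15 → 23 N per commanded mm at TCP z 0.0677. I'll ease to about 15 N and slide along stand -y.

carry_out --plan '[[[0, 0, -0.0015, 0], [-0.006, 0, -0.0015, 0], [-0.012, 0, -0.0015, 0], [-0.018, 0, -0.0015, 0], [-0.018, 0, -0.0015, 0]]]'

```text
time: 9.85
position: [0.488, -0.0236, 0.0677]
tcp_rot: [[-0.161, 0.987, 0.003], [0.987, 0.161, 0.0], [-0.0, 0.003, -1.0]]
force: [-2.9, 4.1, 12.3]
gripper_width: 0.0148
```

carry_out --plan '[[[-0.006, 0, 0, 0], [-0.012, 0, 0, 0], [-0.018, 0, 0, 0], [-0.018, 0, 0, 0]]]'

```text
time: 10.25
position: [0.4897, -0.0325, 0.0677]
tcp_rot: [[-0.161, 0.987, 0.004], [0.987, 0.161, 0.0], [-0.0, 0.004, -1.0]]
force: [-1.3, 3.0, 11.7]
gripper_width: 0.015
```

carry_out --plan '[[[-0.006, -0.001, 0.0005, 0], [-0.012, -0.002, 0.0005, 0], [-0.018, -0.002, 0.0005, 0], [-0.024, -0.002, 0.0005, 0], [-0.024, -0.002, 0.0005, 0]]]'

```text
time: 10.75
position: [0.4909, -0.0446, 0.0677]
tcp_rot: [[-0.161, 0.987, 0.005], [0.987, 0.161, 0.0], [-0.0, 0.005, -1.0]]
force: [-1.6, 3.4, 12.3]
gripper_width: 0.0149
```

carry_out --plan '[[[-0.004, 0, 0, 0], [-0.008, 0, 0, 0], [-0.012, 0, 0, 0], [-0.012, 0, 0, 0]]]'

```text
time: 11.15
position: [0.4918, -0.0503, 0.0677]
tcp_rot: [[-0.161, 0.987, 0.004], [0.987, 0.161, 0.0], [-0.0, 0.004, -1.0]]
force: [-0.8, 4.6, 14.1]
gripper_width: 0.0151
```

carry_out --plan '[[[-0.004, 0, 0, 0], [-0.008, 0, 0, 0], [-0.008, 0, 0, 0]]]'

```text
time: 11.45
position: [0.4924, -0.0543, 0.0676]
tcp_rot: [[-0.161, 0.987, 0.004], [0.987, 0.161, 0.0], [-0.0, 0.004, -1.0]]
force: [-1.1, 3.8, 11.4]
gripper_width: 0.0147
```

carry_out --plan '[[[-0.003, 0, 0, 0], [-0.004, 0, 0, 0], [-0.004, 0, 0, 0]]]'

```text
time: 11.75
position: [0.4927, -0.0561, 0.0677]
tcp_rot: [[-0.162, 0.987, 0.004], [0.987, 0.162, 0.0], [-0.0, 0.004, -1.0]]
force: [-1.0, 6.2, 13.2]
gripper_width: 0.0155
```

carry_out --plan '[[[-0.003, 0, 0, 0], [-0.003, 0, 0, 0]]]'

```text
time: 11.95
position: [0.4929, -0.0571, 0.0677]
tcp_rot: [[-0.161, 0.987, 0.004], [0.987, 0.161, 0.001], [0.001, 0.004, -1.0]]
force: [-1.7, 7.4, 12.7]
gripper_width: 0.0148
```

Side force is starting to rise (3.8 → 7.4 N) at the predicted contact spot, so I go on in small steps.

carry_out --plan '[[[-0.002, 0, 0, 0], [-0.002, 0, 0, 0]]]'

```text
time: 12.15
position: [0.4929, -0.0572, 0.0676]
tcp_rot: [[-0.161, 0.987, 0.004], [0.987, 0.161, 0.003], [0.002, 0.004, -1.0]]
force: [-0.3, 12.5, 13.6]
gripper_width: 0.0149
```

carry_out --plan '[[[-0.002, 0, 0, 0], [-0.002, 0, 0, 0]]]'

```text
time: 12.35
position: [0.4929, -0.0572, 0.0677]
tcp_rot: [[-0.161, 0.987, 0.003], [0.987, 0.161, 0.004], [0.003, 0.004, -1.0]]
force: [-0.7, 17.5, 15.5]
gripper_width: 0.0148
```

Home: y stopped at -0.0572 with side force 17 N. I'll ease the side push and part of the press, then let go.

carry_out --plan '[[[0.002, 0, 0, 0], [0.003, 0, -0.001, 0], [0.003, 0, -0.002, 0], [0.003, 0, -0.002, 0]]]'

```text
time: 12.75
position: [0.4929, -0.0571, 0.0682]
tcp_rot: [[-0.162, 0.987, 0.004], [0.987, 0.162, 0.002], [0.001, 0.004, -1.0]]
force: [-0.2, 9.1, 9.2]
gripper_width: 0.0148
```

carry_out --plan '[[[0, 0, 0, 0], [0, 0, 0, 0], [0, 0, 0, 0], [0, 0, 0, 0], [0, 0, 0, 0], [0, 0, 0, 0]]]' --jaw 0.5 --squeeze 20

```text
time: 13.35
position: [0.4914, -0.0588, 0.0672]
tcp_rot: [[-0.162, 0.987, -0.0], [0.987, 0.162, -0.0], [-0.0, -0.0, -1.0]]
force: [-0.8, 0.1, 1.1]
gripper_width: 0.0427
```

```bash
python3 - <<'E'
from h import *
units(.4929,-.0572,.25)
im=cams.get_image('side')
cv2.imwrite('pics/rel.png',cv2.resize(im[190:320,240:380,::-1],None,fx=5,fy=4.6 if 0 else 4.6,interpolation=cv2.INTER_CUBIC)[:598])
E
```

```text
t 13.35 pos [ 0.4914 -0.0588  0.0672] yaw 9.29770172854642 F [-0.7659  0.1462  1.0846] w 0.042688136767011685 j [-0.2741  0.4902  1.8147 -0.0001  0.8368 -0.4363]
row [ 0.0027  0.0035 -0.3657  0.    ]
```

View pics/rel.png

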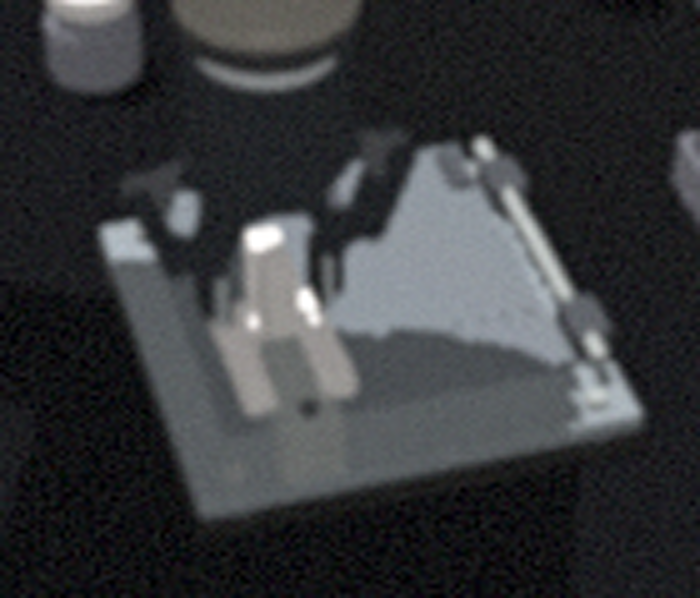

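The picture shows the plate level, the arm end against the grip at (285,335), the foot on both sides of the arm and the open fingers clear of the grip. Retreating straight up, then aside.

carry_out --plan '[[[0, 0, -0.03, 0], [0, 0, -0.1, 0], [0, 0, -0.2, 0], [0, 0, -0.3, 0], [0, 0, -0.36, 0], [0, 0, -0.36, 0]]]'

```text
time: 14.0
position: [0.4935, -0.0593, 0.2521]
tcp_rot: [[-0.162, 0.987, 0.009], [0.987, 0.162, -0.003], [-0.004, 0.009, -1.0]]
force: [0.4, -0.3, -0.9]
gripper_width: 0.0426
```

carry_out --plan '[[[-0.1, 0, 0, 0], [-0.2, 0, 0, 0], [-0.3, 0, 0, 0], [-0.4, 0, 0, 0], [-0.5, 0, 0, 0], [-0.6, 0, 0, 0], [-0.6, 0, 0, 0]]]'

```text
time: 14.7
position: [0.5389, -0.3606, 0.2438]
tcp_rot: [[-0.156, 0.988, -0.003], [0.988, 0.156, 0.0], [0.001, -0.003, -1.0]]
force: [-0.5, 0.9, -0.3]
gripper_width: 0.0425
```

```bash
python3 - <<'E'
from h import *
units(.4929,-.0572,.25)
a=[]
for n,(x,y,w,h) in dict(top=(283,182,125,125),side=(255,195,125,125)).items():
    im0=cams.get_image(n)[...,::-1].copy(); cv2.imwrite(f"pics/{n}_end.png",im0)
    im=cv2.resize(im0[y:y+h,x:x+w],None,fx=3.2,fy=3.2,interpolation=cv2.INTER_CUBIC)
    yw=np.radians(9.3); k=np.array([.4925,-.0583,.0785])
    for b in KEY: cv2.polylines(im,[cv2.convexHull(((proj(n,b@Rz(yw).T+k)-[x,y]+.5)*3.2).astype(np.float32)).astype(int)],1,(0,0,255))
    a.append(im)
cv2.imwrite("pics/end.png",np.hstack(a))
E
```

```text
t 14.7 pos [ 0.5389 -0.3606  0.2438] yaw 8.990383892577594 F [-0.5168  0.8867 -0.3157] w 0.042530042152584234 j [-0.707   0.5704  1.1205 -0.0017  1.453  -0.8637]
row [ 0.6136  0.004  -0.0119  0.    ]
```

View pics/end.png

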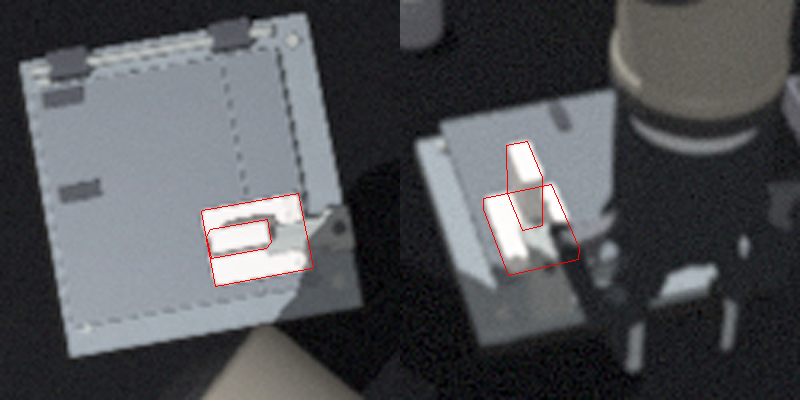

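The end picture shows the key at top-crop (255,240), matching the predicted home outline. The arm end lies against the grip, the plate is level, and the gripper is well away. Handing in.

```bash
python3 -c "
from cell import job; print(job.hand_in())"
```

```text
the job is handed in; nothing more can be done
None
```

The job is handed in at about 15 s of robot time: the key is home under the catch arm and, by the last pictures, holds the plate level.

- **Pressing:** I took the white key by its grip and pressed with its foot until the stops were felt. The measured upward force peaked at about 23 N there. I eased to 11–15 N and slid the nose under the arm.
- **Home:** The grip met the arm end at the predicted spot, with a side force of up to 17.5 N. I then eased off and let go.
- **Last checks:** After retreating, both views show the key in its predicted home outline, the grip against the arm end and the plate level. The gripper is about 0.3 m away with the measured force near zero. The camera estimate put the deck about 8 mm below nominal, and the height felt at the stops agreed.
- **Disagreements:** The deck outline fit gave a stand y about 12 mm off the catch and plate fit. I trusted the catch, and contact came where that fit predicted. There was also a steady 1–2 pixel offset in the side camera, which affected key and arm alike.
- **Not checked:** I did not check the bystanders in a final full picture, but the arm's path stayed clear of them.

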